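Stamp a shoe heel on the two-stage bench press

TASK

Set the brown heel flat in the nest of the press's carriage, rounded end towards the press head, let go of it, and then slide the carriage fully home under the head. Then half-press the red button, only to its first click, and keep it there for about a second while the guard comes down; after that press it all the way down to strike the stamp for a moment, and release it, leaving the heel and carriage in place under the head. Do not strike the stamp before the heel is in place under it, and leave the black heel, the bottle and the tin where they are.

Things in the scene. Friction and masses are not known exactly. Their poses are not given: they have to be found in the camera images.
- press: Bench stamping press fixed to the table: dark steel bed 20 mm thick, x -60 to 60, y -160 to 260 mm. Origin on the table, under the nest centre when the carriage is fully out. +y runs along the slide towards the head, +z up; yaw up to 0.25 rad. On its -x side (nearer the robot) a yellow button box 100 x 100 mm, 45 mm high, centred at x -110, y -20 mm.
- press_head (a point): Middle of the underside of the press's green head, 135 mm above the table, at y +160 mm of the press. Head and its column cover y 120 to 262 mm, x -55 to 55 mm (guard included); raised guard's lower edge 100 mm, stamp tip 92 mm, top of head 240 mm (pegs on it to 290 mm) above the table. Nothing can be loaded from above there.
- heel_brown: Brown shoe heel, loose, D-shaped from above: 50 mm wide (x), with parallel flat sides (to grasp) at y -27 to 2 mm; 55 mm long (y), 34 mm high, about 0.11 kg. Origin at the centre of its underside; +y points to the rounded end, -y to the flat end, +z up. Lies flat on the table, its rounded end within 0.6 rad of world +y.
- heel_brown_round (a point): Middle of the brown heel's rounded end, on its top edge (27.5 mm along the heel's +y, 34 mm up).
- heel_black: Black heel of the same shape and size, loose on the table near the brown one (they may change places); to be left alone. Origin at the centre of its underside.
- bottle: Clear bottle with a red cap, diameter 60 mm, 160 mm high, standing; to be left alone. Origin at the centre of its underside.
- tin: Round red tin with a white lid, diameter 72 mm, 35 mm high; to be left alone. Origin at the centre of its underside.
- carriage_nest (a point): Centre of the nest floor on the aluminium carriage, 34 mm above the table; axes parallel to the press's. The nest is 58 mm (x) by 63 mm (y) inside, bounded by four 10 mm high, 5 mm thick corner angles with legs of 16 to 18 mm, open between them, so the heel has 4 mm of play all round and fingers can pass at the middle of the two long (x) sides.
- carriage_grip (a point): Centre of the top of the carriage's blue upright grip block: 18 mm (x) by 30 mm (y), 45 mm tall above the carriage's top, its top 79 mm above the table; 130 mm behind the nest centre (towards -y of the press). Pinch it across x or push it towards +y.
- carriage (a joint): Slide of the carriage along the press's +y, m: 0 fully out (loading), 0.160 at its hard stop under the head (home). It starts between 0 and 0.03, stays where it is left and takes about 1.5 N to move.
- button_top (a point): Centre of the top of the red round two-stage button, diameter 40 mm, pressed straight down; when released its top is 63 mm above the table, 18 mm proud of the yellow box.
- button_half (a joint): First stage of the button, m: 0 released, 0.006 at the first click. The push rises from about 2 N to 4 N over these 6 mm, then meets a firm step: nothing more moves until about 9 N. It springs back.
- button_full (a joint): Second stage, m: 0 until the push passes about 9 N, then 0.006 at the bottom (12 mm of button travel in all), where the push is about 13 N. It strikes the stamp and springs back.
- guard (a joint): Clear guard with orange lower edges on the head, m: 0 raised, 0.024 lowered; comes down with the button's first stage.
Not all that is in view belongs to the job. Of the things that look like the heel_brown, take the one that is farthest to the robot's left at the start.

How it is judged (in metres and radians):
On the way, in this order (a step that is already met when the one before it is completed fails the run):
1. brown heel flat in the nest, rounded end towards the head, let go, with the carriage still out (x of heel_brown in the frame of carriage_nest between -0.008 and 0.008 m and y of heel_brown in the frame of carriage_nest between -0.008 and 0.008 m and z of heel_brown in the frame of carriage_nest between -0.003 and 0.004 m and y of heel_brown_round in the frame of carriage_nest above 0.018 m and angle between heel_brown's own z axis and vertical below 0.08 rad and contact force between the fingers and heel_brown below 0.1 N and value of joint carriage below 0.09 m), for 0.2 s.
2. carriage slid home under the head with the heel in the nest (x of heel_brown in the frame of carriage_nest between -0.008 and 0.008 m and y of heel_brown in the frame of carriage_nest between -0.008 and 0.008 m and z of heel_brown in the frame of carriage_nest between -0.003 and 0.004 m and y of heel_brown_round in the frame of carriage_nest above 0.018 m and angle between heel_brown's own z axis and vertical below 0.08 rad and value of joint carriage above 0.155 m), for 0.2 s.
3. button held at its first click, stamp not struck (all of step 2 and value of joint button_half above 0.0045 m and value of joint button_full below 0.0025 m), for 0.6 s.
4. button pressed fully down (all of step 2 and value of joint button_full above 0.005 m), for 0.1 s.
At the end, for the whole second after the job is handed in: The brown heel lies at rest flat in the nest (origin within 8 mm of the nest centre in x and y, within 4 mm in height, tilt under 0.08 rad, rounded end towards the head), the carriage is within 5 mm of its home stop, and both stages of the button have sprung back to within 1.5 mm (all of step 2 and value of joint each of button_half, button_full below 0.0015 m and linear speed of heel_brown below 0.02 m/s); the robot touches nothing.
It fails at once if stamp struck (second stage pressed over 3.5 mm) while the heel is not home under it (value of joint button_full above 0.0035 m and not (x of heel_brown in the frame of carriage_nest between -0.008 and 0.008 m and y of heel_brown in the frame of carriage_nest between -0.008 and 0.008 m and z of heel_brown in the frame of carriage_nest between -0.003 and 0.004 m and y of heel_brown_round in the frame of carriage_nest above 0.018 m and angle between heel_brown's own z axis and vertical below 0.08 rad and value of joint carriage above 0.155 m)).
It fails at once if black heel moved over 20 mm (distance of heel_black from where it was at the start of the episode above 0.02 m).
It fails at once if bottle moved over 20 mm or tipped (distance of bottle from where it was at the start of the episode above 0.02 m or angle between bottle's own z axis and vertical above 0.3 rad).
It fails at once if tin moved over 20 mm (distance of tin from where it was at the start of the episode above 0.02 m).
It also fails if it takes over 67 s, if anything falls off the work surface, if the arm or the gripper's body presses on something with over 40 N, if the wrist force passes 120 N, or if a joint passes its speed limit or range.

ROBOT

A 6-joint arm with a two-finger parallel gripper is mounted at the origin on the work surface. World frame = base frame: x ahead of the robot, y to its left, z up, the work surface at z = 0. Lengths are in mm, angles in rad, forces in N, time in s.
With the tool pointing down it reaches from about 400 to 925 mm from the base axis. Payload 12.5 kg.
Tool frame: the origin (TCP) lies at the very end of the fingers, on their centre line; the grasp point (between the pads) lies 19 mm behind it; z points along the fingers, y is the line along which they close (so a half turn about z gives the same grasp; the last joint's range is limited). The gripper opens to 95 mm and grips with 3 to 60 N. Pads are 20 mm wide; open, the fingers measure 119 mm over their backs; the gripper's body (75 mm by 180 mm) begins 59 mm behind the grasp point.
Start: joints at [-1.438, 0.491, 1.559, -0, 1.092, -0.106], TCP at [147.858, -607.277, 214.661] pointing down, gripper open.
Joint ranges: [-3.1, 3.1], [-0.84, 2.19], [0.05, 2.79], [-1.13, 4.28], [0.06, 2.93], [-2.69, 2.69]. Speed limits (rad/s): [2.22, 2.22, 2.79, 3.14, 3.14, 3.14].

INTERFACE

Orientations are given as [roll, pitch, yaw] about the fixed x, y, z axes, in that order (R = Rz(yaw) Ry(pitch) Rx(roll)).
In Python, from cell import state, imaging, env, spot_in, mark_of gives the robot as it stands. The module is installed in compiled form; this text tells all that it offers.
- The arm moves only by the tool step_arm, never from a script. Its argument "increments" is a list of rows, each an object with "slide": the shift along the tool's x, y, z in m, a list of three; "roll": the turn about the tool's z in rad. A call has 1 to 5 rows; each row is the pose to reach, as a shift and turn from the pose commanded when the call began, along the tool's axes at that moment; what a row does not reach only later rows make up. A row lasts 1/8 s, in which the tool goes at most 62.5 mm and 10.7 degrees, less where a joint would pass 70% of its speed; a pose out of reach is approached as far as the arm can. A call with a gripper value outside its range is refused whole. "fingers" is the opening, from 0 (shut) to 1 (fully open), set as the call begins (left out, the last holds). The fingers move at their own pace and stop on an object; the grip force is fixed at half the most. Time passes only in rows, so rows that repeat a pose let the fingers close. It gives the time, the measured TCP pose, the force, the opening and the grip force at its end, in the units of the state.
- state(): the state, without advancing time (a new reading comes with each control period).
- imaging.read_camera(name): name is "side" or "top" or "wrist"; returns a dict with "color" (384x512x3 uint8, red, green, blue), "z_map" (384x512 float32, mm along the optical axis (not along the pixel's ray), 0 where there is no reading), "intrinsics" (3x3 intrinsics, pixels), "camera_from_world" (4x4, takes a point from world to camera coordinates). Camera axes: x right, y up, looking along -z (the intrinsics and any distortion apply to the point x, -y, -z); pixel columns grow to the right and rows downward; lengths in mm; the calibration is good to about 2 mm. A picture is of the moment at which its call begins.
- env.job_done(): hands the job in; it is judged then, once.
Trained networks look in the newest picture that a camera, given by its name, has taken for a name from the list of things; names that differ only in an ending like _2 or _b are one class to them, and where a whole thing is asked for, a point or a joint stands for the part that bears it (a point fixed in the world has none). Each returns a list of dicts, best first, with "confidence" (0 to 1); they miss things now and then, are a little off and sometimes report something else, mostly with a low value. They report only what shows in the picture. A call takes as long as a camera call. They do not tell look-alikes from the thing itself.
- spot_in(camera, target): "bbox" ([left, top, right, bottom] in pixels, round what is visible of it).
- mark_of(camera, target): "uv" ([column, row] in pixels: a listed point, or the origin of a listed thing).
The state is a dict: "t": time; "joints": joint angles; "qvel": joint speeds; "tau": joint torques, N m; "eef_pos": TCP position; "tcp_rot": TCP orientation; "ft_force": force on the tool from outside, world axes, zero at the start; "moment": the same for the moment, N m; "opening": opening from 0.0 (shut) to 1.0 (fully open); "grip_force": force on a finger pad.
Only numpy, scipy, OpenCV 4.12 (cv2) and the standard library are available. Lean on these libraries where they do the work, as an engineer would, in place of code of your own. Each camera call takes 0.05 s, during which the arm holds its last target. There are 200 camera calls.

## Working session

There is one attempt and no reset: what is moved stays moved. The work goes in short steps, Python scripts to look and compute and a tool call to move; the robot and the scene stay as the last step left them, time stands still between calls to the robot, and variables do not carry over. Pictures are saved under pics/ and viewed, at most 10 in all, crops included, and the job is handed in when it is done.

Besides the shell and the picture viewer there is one more tool, called after ">>>" as name(argument=value, ...), one argument or row to a line, values as JSON. step_arm: Moves the arm, as the interface text tells. Its arguments: {"type":"object","properties":{"increments":{"type":"array"},"fingers":{"type":"number"}},"required":["increments"]}

```bash
mkdir -p pics; cat > h.py <<'E'
import numpy as np, cv2
from cell import state, imaging, env, spot_in, mark_of
def ray(c,uv):
    K=np.array(c["intrinsics"]);T=np.array(c["camera_from_world"])
    d=np.linalg.inv(K)@[uv[0],uv[1],1]; d=np.array([d[0],-d[1],-d[2]])
    R=T[:3,:3]; return -R.T@T[:3,3], R.T@d
def at_z(c,uv,z):
    o,d=ray(c,uv); return o+d*(z-o[2])/d[2]
def at_depth(c,uv):
    u,v=int(round(uv[0])),int(round(uv[1])); o,d=ray(c,uv); return o+d*float(c["z_map"][v,u])
def cloud(c):
    K=np.array(c["intrinsics"]);T=np.array(c["camera_from_world"]);z=c["z_map"]
    v,u=np.mgrid[:z.shape[0],:z.shape[1]]
    p=np.linalg.inv(K)@np.stack([u.ravel(),v.ravel(),np.ones(u.size)])
    p=p*np.array([[1],[-1],[-1]])*z.ravel()
    w=(T[:3,:3].T@(p-T[:3,3:4])).T.reshape(*z.shape,3); w[z==0]=np.nan; return w
def save(c,n,crop=None,s=1):
    im=c["color"][...,::-1]
    if crop: im=im[crop[1]:crop[3],crop[0]:crop[2]]
    cv2.imwrite(f"pics/{n}.png",cv2.resize(im,None,fx=s,fy=s,interpolation=cv2.INTER_CUBIC))
E
python3 - <<'E'
from h import *
np.set_printoptions(precision=1,suppress=True)
s=state();print(s["eef_pos"],s["tcp_rot"],s["t"])
Z=dict(heel_brown=0,heel_black=0,heel_brown_round=34,bottle=0,tin=0,press=0,press_head=135,carriage_nest=34,carriage_grip=79,button_top=63)
ims=[]
for n in ("top","side"):
    c=imaging.read_camera(n); ims.append(c["color"])
    print(n,ray(c,(256,192)))
    for k,z in Z.items():
        for m in mark_of(n,k)[:4]: print(n,k,round(m["confidence"],2),np.array(m["uv"]),at_z(c,m["uv"],z)[:2])
cv2.imwrite("pics/a.png",cv2.resize(np.vstack(ims)[...,::-1],(400,600)) if 0 else cv2.resize(np.hstack(ims)[...,::-1],(800,300)))
cv2.imwrite("pics/top.png",cv2.resize(ims[0][...,::-1],(800,600)))
E
```

```text
[ 147.8 -607.   214.1] [-3.1 -0.   0.2] 0.0
top (array([ 426.2,  -72.1, 1092.5]), array([ 0., -0., -1.]))
top heel_brown 0.87 [354.3 215.8] [ 409.7 -378.7]
top heel_brown 0.76 [361.  246.1] [ 320.  -398.2]
top heel_brown 0.75 [316.3 206.2] [ 437.  -264.8]
top heel_brown 0.69 [310.4 130.7] [ 665.4 -246.7]
top heel_black 0.55 [365.  185.3] [ 501.5 -411.6]
top heel_brown_round 0.68 [312.5 206.9] [ 434.5 -247.7]
top heel_brown_round 0.61 [366.6 216.1] [ 409.7 -405. ]
top bottle 0.96 [129.4 230.8] [357.9 289.3]
top tin 0.79 [311.  131.2] [ 663.9 -248.5]
top tin 0.17 [132.  230.9] [357.7 281.6]
top press 0.58 [236.3 153.4] [593.  -23.2]
top press 0.52 [172.4 135.6] [644.4 170.1]
top press_head 0.59 [170.7 133.7] [622.5 144.8]
top press_head 0.53 [308.5 133. ] [ 629.6 -220.1]
top carriage_nest 0.69 [226.9 148.9] [600.7   2.9]
top carriage_grip 0.75 [265.9 153. ] [ 583.2 -109.4]
top carriage_grip 0.65 [131.5 231.3] [361.6 257.3]
top carriage_grip 0.41 [225.2 149.5] [591.5   4.5]
top button_top 0.63 [230.3 185.2] [492.7 -10.5]
side (array([-150.7,  720.4,  715. ]), array([ 0.5, -0.7, -0.5]))
side heel_brown 0.46 [308.7 194.1] [ 431.  -277.5]
side heel_black 0.65 [306.8 174.3] [ 513.6 -392.6]
side heel_black 0.39 [180.6 191.6] [787.2  -4.7]
side heel_brown_round 0.5 [302.5 187.5] [ 442.7 -252.4]
side bottle 0.83 [208.3 299.9] [356.1 283.6]
side tin 0.65 [252.2 177.6] [ 657.  -241.3]
side press 0.71 [220.7 211.8] [592.1  -4.6]
side press_head 0.87 [179.  191.1] [615.8 133.3]
side carriage_nest 0.79 [217.2 202.6] [601.2  -0.3]
side carriage_nest 0.48 [179.6 189.6] [755.1  23.4]
side carriage_grip 0.65 [246.6 176. ] [ 589.2 -131.4]
side button_top 0.65 [175.9 193.1] [709.2  74.7]
side button_top 0.55 [251.  203.3] [486.9 -32.5]
```

View pics/top.png

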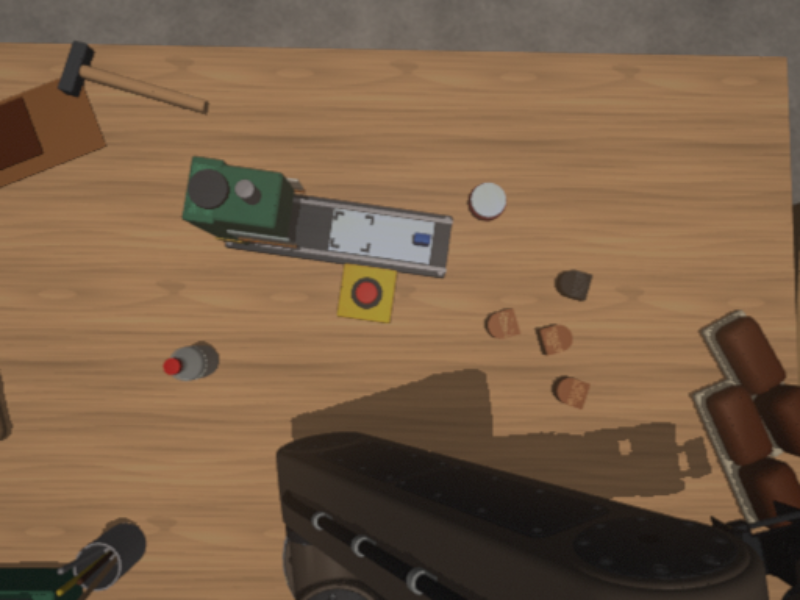

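View pics/a.png

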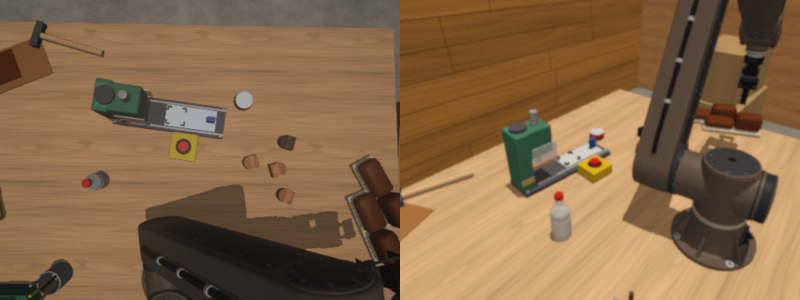

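The top view shows three brown heels, at 512x384 pixels (322,207), (355,216) and (366,250). The black heel is at (367,182), the bottle at (120,233), and the tin at (312,129). World +y is image-left, so the brown heel at (322,207) is farthest to the robot's left and is the one meant. I'll confirm it with a crop and take coarse poses.

```bash
python3 - <<'E'
from h import *
np.set_printoptions(precision=1,suppress=True)
c=imaging.read_camera("top"); save(c,"crop",(290,170,390,270),5)
W=cloud(c); col=c["color"].astype(int)
def rep(n,m):
    m=m.astype(np.uint8); P=W[m>0]; r=cv2.minAreaRect(P[:,:2].astype(np.float32)); print(n,len(P),P.mean(0),"rect",r)
z=W[...,2]
hb=np.zeros(z.shape,bool); hb[190:228,308:338]=1
rep("heel",hb&(z>25)&(z<45))
r,g,b=col[...,0],col[...,1],col[...,2]
g1=np.zeros(z.shape,bool); g1[130:180,240:300]=1
rep("grip",g1&(b>r+30)); print(z[g1&(b>r+30)].round())
rep("button",(r>150)&(g<80)&(W[...,0]>450)&(W[...,0]<540)&(abs(W[...,1])<60))
rep("box",(r>150)&(g>130)&(b<80)&(abs(W[...,1])<100))
bed=(abs(W[...,1]+70)<130)&(W[...,0]>500)&(W[...,0]<680)&(z>14)&(z<60)
rep("bed",bed)
E
```

```text
heel 302 [ 434.2 -276.4   33.9] rect ((433.9258728027344, -274.521484375), (49.54904556274414, 55.69615936279297), 15.421653747558594)
grip 55 [ 586.1 -120.4   78.7] rect ((586.3049926757812, -120.35610961914062), (26.318340301513672, 15.427450180053711), 79.24346160888672)
[77. 81. 76. 79. 80. 78. 80. 79. 77. 80. 81. 78. 79. 76. 82. 81. 77. 81.
 72. 74. 79. 81. 76. 78. 83. 81. 81. 78. 80. 81. 76. 80. 79. 79. 76. 78.
 81. 79. 81. 78. 78. 78. 78. 75. 76. 78. 78. 81. 82. 79. 79. 78. 76. 78.
 79.]
button 111 [488.1 -21.6  63. ] rect ((489.1934814453125, -22.22886085510254), (31.168363571166992, 31.260122299194336), 1.4554243087768555)
box 684 [487.9 -22.3  45.2] rect ((488.3464050292969, -21.887527465820312), (92.77314758300781, 93.4044189453125), 82.41284942626953)
bed 3537 [585.1 -52.4  31.2] rect ((574.7946166992188, -52.74885559082031), (242.4883575439453, 163.45098876953125), 83.34945678710938)
```

View pics/crop.png

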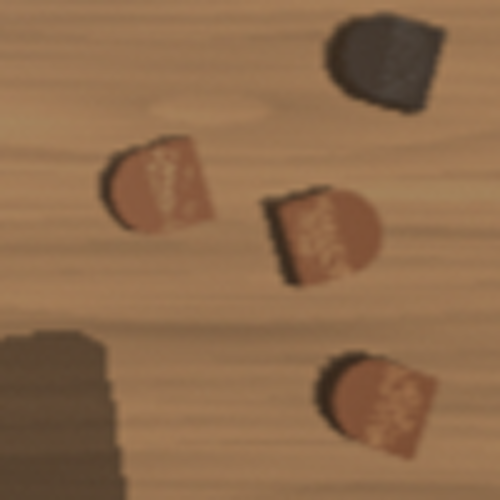

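The crop confirms it: the leftmost brown heel is at crop (155,185), full-picture (321,207). Its rounded end points image-left, which is world +y and slightly −x, giving a yaw of about +0.27. The second brown heel at crop (325,235) points the other way, and the third at (380,405) is further right. From the known sizes, the press yaw is about −0.125, its origin about (600,−16), and the carriage is about 25 mm in.

```bash
cat >> h.py <<'E'
def go(x,y,z,psi):
    s=state(); p=np.array(s["eef_pos"]); r=s["tcp_rot"]; a=r[2]
    d=np.array([x,y,z])-p; dp=(psi-a+np.pi)%(2*np.pi)-np.pi
    print("t",round(s["t"],2),"at",p.round(1),"rot",np.round(r,3),"-> slide",np.round([np.cos(a)*d[0]+np.sin(a)*d[1],np.sin(a)*d[0]-np.cos(a)*d[1],-d[2]],1)/1000,"roll",round(-dp,3),"rows>=",max(np.linalg.norm(d)/62.5,abs(dp)/.187).round(1))
E
python3 - <<'E'
from h import *
go(435,-278,160,0.27+np.pi/2)
E
```

```text
t 1.15 at [ 147.8 -607.3  214.7] rot [3.141 0.    0.239] -> slide [ 0.3569 -0.252   0.0547] roll -1.602 rows>= 8.6
```

>>> step_arm(
  increments=[
    {"slide": [0.04,-0.028,0],"roll": -0.18},
    {"slide": [0.08,-0.056,0],"roll": -0.36},
    {"slide": [0.12,-0.084,0],"roll": -0.54},
    {"slide": [0.16,-0.112,0],"roll": -0.72},
    {"slide": [0.2,-0.14,0],"roll": -0.9},
  ],
  fingers=1.0,
)

```text
t: 1.78
eef_pos: [309.9, -422.8, 214.8]
tcp_rot: [3.141, 0.0, 1.144]
ft_force: [0.2, 0.4, 0.2]
opening: 1.0
grip_force: 0.0
```

```bash
python3 - <<'E'
from h import *
go(435,-278,160,0.27+np.pi/2)
E
```

```text
t 1.77 at [ 309.9 -422.8  214.8] rot [3.141 0.    1.144] -> slide [0.1835 0.054  0.0548] roll -0.696 rows>= 3.7
```

>>> step_arm(
  increments=[
    {"slide": [0.046,0.0135,0.0137],"roll": -0.174},
    {"slide": [0.092,0.027,0.0274],"roll": -0.348},
    {"slide": [0.138,0.0405,0.041],"roll": -0.522},
    {"slide": [0.1835,0.054,0.055],"roll": -0.696},
    {"slide": [0.1835,0.054,0.055],"roll": -0.696},
  ],
)

```text
t: 2.4
eef_pos: [436.1, -277.6, 158.8]
tcp_rot: [-3.141, -0.001, 1.84]
ft_force: [-0.9, -0.9, 0.8]
opening: 0.998
grip_force: 0.0
```

```bash
python3 - <<'E'
from h import *
np.set_printoptions(precision=1,suppress=True)
go(435,-278,60,0.27+np.pi/2)
c=imaging.read_camera("wrist"); save(c,"w1",s=1.2)
print(ray(c,(256,192)))
for k,z in dict(heel_brown=0,heel_brown_round=34).items():
    for m in mark_of("wrist",k)[:4]: print(k,round(m["confidence"],2),np.array(m["uv"]),at_z(c,m["uv"],z)[:2])
W=cloud(c);z=W[...,2]
m=((z>26)&(z<42)&(np.hypot(W[...,0]-434,W[...,1]+275)<45))
n,l,st,_=cv2.connectedComponentsWithStats(m.astype(np.uint8))
i=1+np.argmax(st[1:,4]);P=W[l==i];print(len(P),P.mean(0),cv2.minAreaRect(P[:,:2].astype(np.float32)))
E
```

```text
t 2.4 at [ 436.1 -277.6  158.8] rot [-3.1 -0.   1.8] -> slide [-0.  -0.   0.1] roll -0.001 rows>= 1.6
(array([ 414.2, -200.9,  329.9]), array([ 0.1, -0.3, -1. ]))
heel_brown 0.7 [264.2 173.5] [ 436.9 -276.1]
heel_brown 0.61 [219.9 245.3] [ 409.9 -373.8]
heel_brown_round 0.72 [214.  284.3] [ 415.  -403.8]
heel_brown_round 0.72 [127.3 242.3] [ 315.4 -378.8]
heel_brown_round 0.64 [257.6 149.6] [ 422.  -247.3]
2506 [ 433.2 -275.3   34.8] ((432.7576904296875, -274.28070068359375), (49.8326416015625, 55.44612503051758), 16.678197860717773)
```

View pics/w1.png

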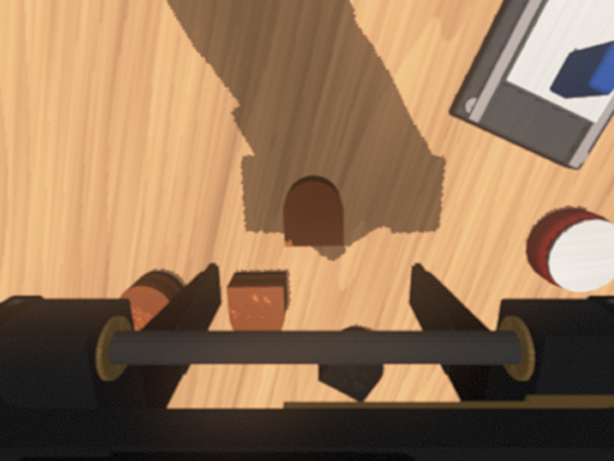

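The wrist view shows the brown heel at (313,212) in the view, aligned with the fingers and with its rounded end up (+y). The fitted pose is (433,−274.5) with yaw 0.285, and the 50x55 mm size and 34 mm height match. Descending now.

>>> step_arm(
  increments=[
    {"slide": [0,-0.002,0.05],"roll": -0.015},
    {"slide": [0,-0.002,0.095],"roll": -0.015},
    {"slide": [0,-0.002,0.13],"roll": -0.015},
    {"slide": [0,-0.002,0.151],"roll": -0.015},
    {"slide": [0,-0.002,0.151],"roll": -0.015},
  ],
)

```text
t: 3.18
eef_pos: [432.1, -281.2, 7.9]
tcp_rot: [-3.14, -0.002, 1.847]
ft_force: [-0.7, -0.5, 0.6]
opening: 0.998
grip_force: 0.0
```

>>> step_arm(
  increments=[
    {"slide": [0,0,0]},
    {"slide": [0,0,0]},
    {"slide": [0,0,0]},
    {"slide": [0,0,0]},
    {"slide": [0,0,0]},
  ],
  fingers=0.4,
)

```text
invalid input at $.increments[0]: expected keys slide, roll
```

>>> step_arm(
  increments=[
    {"slide": [0.002,0.002,0],"roll": 0},
    {"slide": [0.002,0.002,0],"roll": 0},
    {"slide": [0.002,0.002,0],"roll": 0},
  ],
)

```text
t: 3.55
eef_pos: [434.7, -278.2, 9.4]
tcp_rot: [3.141, 0.001, 1.85]
ft_force: [-0.3, -0.1, 0.0]
opening: 1.004
grip_force: 0.0
```

Well placed, so I'll close.

>>> step_arm(
  increments=[
    {"slide": [0,0,0],"roll": 0},
    {"slide": [0,0,0],"roll": 0},
    {"slide": [0,0,0],"roll": 0},
    {"slide": [0,0,0],"roll": 0},
    {"slide": [0,0,0],"roll": 0},
  ],
  fingers=0.35,
)

```text
t: 4.18
eef_pos: [434.4, -278.0, 8.6]
tcp_rot: [-3.142, 0.0, 1.85]
ft_force: [-0.3, 0.3, 0.2]
opening: 0.533
grip_force: 0.6
```

>>> step_arm(
  increments=[
    {"slide": [0,0,0],"roll": 0},
    {"slide": [0,0,0],"roll": 0},
  ],
)

```text
t: 4.42
eef_pos: [434.4, -277.9, 8.6]
tcp_rot: [-3.142, 0.0, 1.85]
ft_force: [0.1, -0.5, -0.8]
opening: 0.527
grip_force: 30.0
```

Gripped: the opening of 50 mm matches the heel and the force is 30 N. Lifting, then moving short of the nest.

>>> step_arm(
  increments=[
    {"slide": [0,0,-0.03],"roll": 0},
    {"slide": [0,0,-0.08],"roll": 0},
    {"slide": [0,0,-0.13],"roll": 0},
    {"slide": [0,0,-0.152],"roll": 0},
  ],
)

```text
t: 4.92
eef_pos: [434.7, -278.2, 163.2]
tcp_rot: [3.14, 0.003, 1.85]
ft_force: [0.1, 0.3, -2.1]
opening: 0.524
grip_force: 30.0
```

```bash
python3 - <<'E'
from h import *
go(595,-51,160,1.446)
E
```

```text
t 4.92 at [ 434.7 -278.2  163.2] rot [3.14e+00 3.00e-03 1.85e+00] -> slide [0.1743 0.2167 0.0032] roll 0.404 rows>= 4.4
```

>>> step_arm(
  increments=[
    {"slide": [0.034,0.042,0],"roll": 0.08},
    {"slide": [0.07,0.087,0],"roll": 0.16},
    {"slide": [0.105,0.13,0],"roll": 0.24},
    {"slide": [0.14,0.174,0],"roll": 0.32},
    {"slide": [0.174,0.217,0],"roll": 0.404},
  ],
)

```text
t: 5.55
eef_pos: [595.8, -49.2, 160.5]
tcp_rot: [-3.141, 0.0, 1.443]
ft_force: [1.0, -0.9, -1.6]
opening: 0.521
grip_force: 30.0
```

>>> step_arm(
  increments=[
    {"slide": [0,0,0],"roll": 0},
    {"slide": [0,0,0],"roll": 0},
  ],
)

```text
t: 5.8
eef_pos: [594.5, -51.0, 160.2]
tcp_rot: [-3.141, 0.0, 1.447]
ft_force: [-0.2, 0.3, -2.1]
opening: 0.524
grip_force: 30.0
```

```bash
python3 - <<'E'
from h import *
np.set_printoptions(precision=1,suppress=True)
go(595,-51,160,1.446)
c=imaging.read_camera("wrist"); save(c,"w2",s=1.5); np.save("w2.npy",cloud(c)); np.save("w2c.npy",c["color"])
for k,z in dict(carriage_nest=34,button_top=63,carriage_grip=79,heel_brown=155).items():
    for m in mark_of("wrist",k)[:2]: print(k,round(m["confidence"],2),np.array(m["uv"]),at_z(c,m["uv"],z)[:2])
E
```

```text
t 5.8 at [594.5 -51.  160.2] rot [-3.1  0.   1.4] -> slide [0. 0. 0.] roll 0.001 rows>= 0.0
carriage_nest 0.85 [266.8 120.7] [605.1   7.8]
button_top 0.97 [136.8 174.6] [483.8 -22.9]
heel_brown 0.65 [263.9 227.3] [595.1 -47.7]
```

View pics/w2.png

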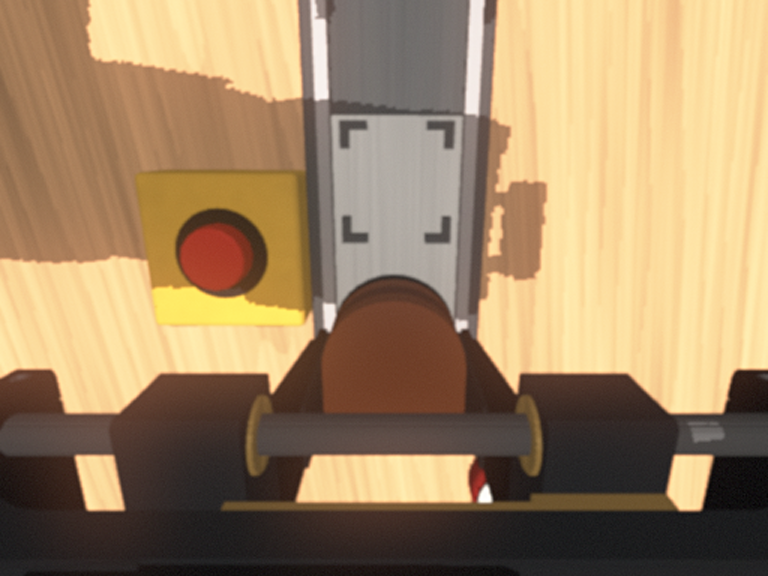

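The wrist view shows the nest with its four dark corner angles at about (339–453, 121–243) in the 768-wide view. The held heel is in the lower centre with its rounded end towards the nest, and the button is at (217,256). I'll fit the corner angles next.

```bash
python3 - <<'E'
from h import *
np.set_printoptions(precision=2,suppress=True)
c=imaging.read_camera("wrist"); g=cv2.cvtColor(c["color"],cv2.COLOR_RGB2GRAY)
x0,y0,x1,y1=224,79,306,166
m=np.zeros(g.shape,np.uint8); m[y0:y1,x0:x1]=(g[y0:y1,x0:x1]<110)
n,l,st,ce=cv2.connectedComponentsWithStats(m)
pts=[]
for i in range(1,n):
    if st[i,4]>40:
        print(st[i],ce[i]); v,u=np.nonzero(l==i); pts+=list(zip(u,v))
w=np.array([at_z(c,p,44)[:2] for p in pts]); print(cv2.minAreaRect(w.astype(np.float32)))
W=cloud(c)
for i in range(1,n):
    if st[i,4]>40: print("z",np.nanmedian(W[l==i][:,2]), at_z(c,ce[i],43)[:2])
a=st=None
# rail direction: carriage edges vs yaw
col=c["color"].astype(int); r,gg,b=[col[...,k] for k in range(3)]
y=(r>120)&(gg>90)&(b<60)&(abs(W[...,2]-45)<6); P=W[y]; print("box",cv2.minAreaRect(P[:,:2].astype(np.float32)))
E
```

```text
[226  80  18  18 168] [231.75  86.11]
[284  80  18  18 164] [295.11  85.91]
[228 143  17  18 162] [233.73 154.09]
[283 143  17  18 162] [292.65 153.99]
((602.3678588867188, 7.23382568359375), (71.51583862304688, 66.95336151123047), 82.83940124511719)
z 44.753488072103735 [578.22  41.2 ]
z 44.892345806467745 [634.14  34.33]
z 44.80625155509925 [570.79 -19.32]
z 44.672778961279434 [626.06 -26.16]
box ((489.4726867675781, -18.00912094116211), (91.82438659667969, 98.6348648071289), 82.53032684326172)
```

```bash
python3 - <<'E'
from h import *
go(601.9,3.6,70,1.446)
E
```

```text
t 6.1 at [594.8 -51.8 160.7] rot [3.142 0.    1.445] -> slide [0.0558 0.0001 0.0907] roll -0.001 rows>= 1.7
```

>>> step_arm(
  increments=[
    {"slide": [0.03,0,0],"roll": 0},
    {"slide": [0.055,0,0.01],"roll": 0},
    {"slide": [0.055,0,0.05],"roll": 0},
    {"slide": [0.055,0,0.088],"roll": 0},
    {"slide": [0.055,0,0.09],"roll": 0},
  ],
)

```text
t: 6.72
eef_pos: [600.7, 3.4, 68.7]
tcp_rot: [-3.137, 0.0, 1.445]
ft_force: [0.6, 0.0, -1.1]
opening: 0.523
grip_force: 30.0
```

>>> step_arm(
  increments=[
    {"slide": [0,0,0],"roll": 0},
    {"slide": [0,0,0],"roll": 0},
  ],
)

```text
t: 6.98
eef_pos: [602.7, 3.4, 72.3]
tcp_rot: [3.139, 0.0, 1.446]
ft_force: [-0.2, -0.7, -1.4]
opening: 0.522
grip_force: 30.0
```

```bash
python3 - <<'E'
from h import *
go(601.9,3.6,43.5,1.446)
E
```

```text
t 6.97 at [602.7   3.4  72.3] rot [3.139 0.    1.446] -> slide [ 0.0001 -0.0008  0.0288] roll -0.0 rows>= 0.5
```

>>> step_arm(
  increments=[
    {"slide": [0,0,0.008],"roll": 0},
    {"slide": [0,0,0.016],"roll": 0},
    {"slide": [0,0,0.022],"roll": 0},
    {"slide": [0,0,0.025],"roll": 0},
    {"slide": [0,0,0.025],"roll": 0},
  ],
)

```text
t: 7.6
eef_pos: [601.8, 3.6, 45.3]
tcp_rot: [-3.141, 0.0, 1.446]
ft_force: [0.2, 0.4, -2.1]
opening: 0.526
grip_force: 30.0
```

>>> step_arm(
  increments=[
    {"slide": [0,0,0],"roll": 0},
    {"slide": [0,0,0],"roll": 0},
  ],
)

```text
t: 7.85
eef_pos: [602.0, 3.6, 45.8]
tcp_rot: [3.141, 0.0, 1.446]
ft_force: [0.0, -0.2, -1.3]
opening: 0.521
grip_force: 30.0
```

>>> step_arm(
  increments=[
    {"slide": [0,0,0.001],"roll": 0},
    {"slide": [0,0,0.002],"roll": 0},
    {"slide": [0,0,0.003],"roll": 0},
    {"slide": [0,0,0.003],"roll": 0},
  ],
)

```text
t: 8.35
eef_pos: [601.9, 3.6, 42.6]
tcp_rot: [-3.142, 0.0, 1.446]
ft_force: [-0.3, -0.6, -1.0]
opening: 0.523
grip_force: 30.0
```

>>> step_arm(
  increments=[
    {"slide": [0,0,0],"roll": 0},
    {"slide": [0,0,0],"roll": 0},
    {"slide": [0,0,0],"roll": 0},
    {"slide": [0,0,0],"roll": 0},
    {"slide": [0,0,0],"roll": 0},
  ],
  fingers=0.8,
)

```text
t: 8.98
eef_pos: [601.9, 3.6, 42.6]
tcp_rot: [3.142, 0.0, 1.446]
ft_force: [0.0, -0.4, 0.7]
opening: 0.799
grip_force: 0.0
```

>>> step_arm(
  increments=[
    {"slide": [0,0,-0.01],"roll": 0},
    {"slide": [0,0,-0.03],"roll": 0},
    {"slide": [0,0,-0.06],"roll": 0},
    {"slide": [0,0,-0.1],"roll": 0},
    {"slide": [0,0,-0.12],"roll": 0},
  ],
)

```text
t: 9.6
eef_pos: [602.4, 3.6, 165.5]
tcp_rot: [3.139, 0.0, 1.446]
ft_force: [-0.2, 0.1, 0.4]
opening: 0.795
grip_force: 0.0
```

>>> step_arm(
  increments=[
    {"slide": [-0.03,0,0],"roll": 0},
    {"slide": [-0.08,0,0],"roll": 0},
    {"slide": [-0.11,0,0],"roll": 0},
    {"slide": [-0.126,0,0],"roll": 0},
    {"slide": [-0.126,0,0],"roll": 0},
  ],
)

```text
t: 10.22
eef_pos: [586.2, -121.8, 162.9]
tcp_rot: [3.141, 0.0, 1.445]
ft_force: [-0.1, -0.2, -0.5]
opening: 0.799
grip_force: 0.0
```

```bash
python3 - <<'E'
from h import *
np.set_printoptions(precision=1,suppress=True)
c=imaging.read_camera("wrist"); save(c,"w3",s=1.5)
W=cloud(c)
m=(abs(W[...,2]-68)<5)&(np.hypot(W[...,0]-602,W[...,1]-7)<45)
n,l,st,_=cv2.connectedComponentsWithStats(m.astype(np.uint8)); P=W[l==1+np.argmax(st[1:,4])]
print(len(P),P.mean(0),cv2.minAreaRect(P[:,:2].astype(np.float32)))
for k,z in dict(carriage_nest=34,heel_brown=34,heel_brown_round=68,carriage_grip=79).items():
    for q in mark_of("wrist",k)[:1]: print(k,round(q["confidence"],2),np.array(q["uv"]),at_z(c,q["uv"],z)[:2])
b=c["color"].astype(int); B=(b[...,2]>b[...,0]+40)&(abs(W[...,2]-79)<4); P=W[B]
if len(P)>9: print("grip",P.mean(0),cv2.minAreaRect(P[:,:2].astype(np.float32)))
go(586,-121.5,60,1.446)
E
```

```text
4246 [601.2   4.1  68.8] ((601.217529296875, 4.535898208618164), (49.31378936767578, 50.11627960205078), 83.73696899414062)
heel_brown 0.58 [264.6  40.4] [603.6   6.3]
carriage_grip 0.77 [261.3 187.8] [ 585.3 -115.7]
grip [ 586.8 -115.    79.8] ((586.73583984375, -116.16063690185547), (18.242401123046875, 13.769137382507324), 82.5124282836914)
t 10.47 at [ 586.4 -120.3  162.7] rot [-3.1 -0.   1.4] -> slide [-0.  -0.   0.1] roll 0.001 rows>= 1.6
```

View pics/w3.png

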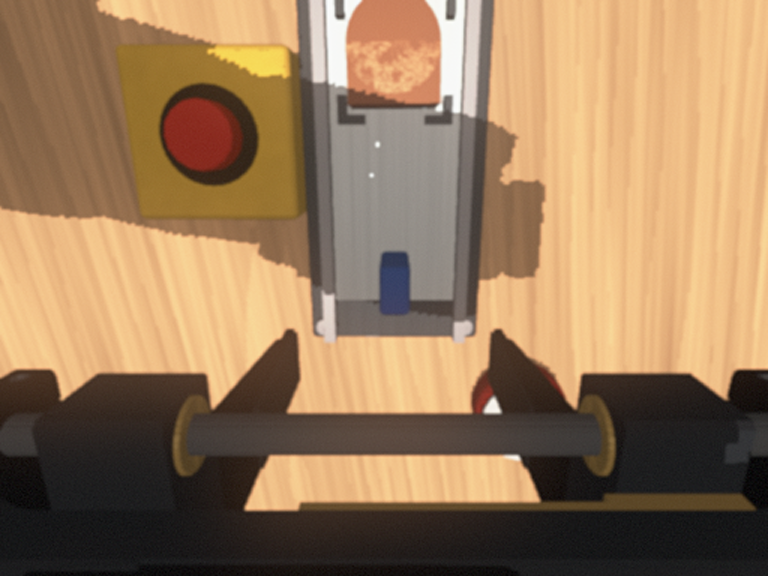

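The heel (392,50 in the view) sits between the corner angles with its top at 68.8 mm against an expected 68. The blue grip is at (394,283), directly under the tool. I'll descend and pinch it.

>>> step_arm(
  increments=[
    {"slide": [0,0,0.04],"roll": 0},
    {"slide": [0,0,0.075],"roll": 0},
    {"slide": [0,0,0.1],"roll": 0},
    {"slide": [0,0,0.113],"roll": 0},
    {"slide": [0,0,0.113],"roll": 0},
  ],
)

```text
t: 11.1
eef_pos: [586.1, -121.0, 49.2]
tcp_rot: [-3.141, -0.0, 1.446]
ft_force: [0.0, 0.3, 0.2]
opening: 0.799
grip_force: 0.0
```

>>> step_arm(
  increments=[
    {"slide": [0,0,0],"roll": 0},
    {"slide": [0,0,0],"roll": 0},
    {"slide": [0,0,0],"roll": 0},
    {"slide": [0,0,0],"roll": 0},
    {"slide": [0,0,0],"roll": 0},
  ],
  fingers=0.1,
)

```text
t: 11.72
eef_pos: [586.2, -121.4, 49.7]
tcp_rot: [3.141, 0.0, 1.446]
ft_force: [0.0, -0.1, -0.2]
opening: 0.331
grip_force: 0.0
```

>>> step_arm(
  increments=[
    {"slide": [0,0,0],"roll": 0},
    {"slide": [0,0,0],"roll": 0},
    {"slide": [0,0,0],"roll": 0},
  ],
)

```text
t: 12.1
eef_pos: [586.7, -121.5, 49.6]
tcp_rot: [3.141, 0.0, 1.446]
ft_force: [4.9, -0.3, -1.1]
opening: 0.192
grip_force: 30.0
```

>>> step_arm(
  increments=[
    {"slide": [0.005,0,0],"roll": 0},
    {"slide": [0.016,0,0],"roll": 0},
    {"slide": [0.03,0,0],"roll": 0},
    {"slide": [0.045,0,0],"roll": 0},
    {"slide": [0.06,0,0],"roll": 0},
  ],
)

```text
t: 12.72
eef_pos: [594.4, -61.6, 49.6]
tcp_rot: [3.14, 0.0, 1.446]
ft_force: [7.0, -3.5, -4.9]
opening: 0.186
grip_force: 30.0
```

>>> step_arm(
  increments=[
    {"slide": [0.015,0,0],"roll": 0},
    {"slide": [0.03,0,0],"roll": 0},
    {"slide": [0.045,0,0],"roll": 0},
    {"slide": [0.056,0,0],"roll": 0},
    {"slide": [0.062,0,0],"roll": 0},
  ],
)

```text
t: 13.35
eef_pos: [602.4, 0.0, 49.7]
tcp_rot: [3.14, 0.0, 1.446]
ft_force: [7.8, -2.4, -5.3]
opening: 0.191
grip_force: 30.0
```

>>> step_arm(
  increments=[
    {"slide": [0.003,0,0],"roll": 0},
    {"slide": [0.006,0,0],"roll": 0},
    {"slide": [0.008,0,0],"roll": 0},
    {"slide": [0.01,0,0],"roll": 0},
  ],
)

```text
t: 13.85
eef_pos: [603.5, 9.5, 49.6]
tcp_rot: [3.14, 0.0, 1.446]
ft_force: [7.1, -2.4, -3.9]
opening: 0.189
grip_force: 30.0
```

>>> step_arm(
  increments=[
    {"slide": [0.0015,0,0],"roll": 0},
    {"slide": [0.003,0,0],"roll": 0},
    {"slide": [0.0045,0,0],"roll": 0},
    {"slide": [0.0045,0,0],"roll": 0},
  ],
)

```text
t: 14.35
eef_pos: [604.1, 13.8, 49.6]
tcp_rot: [3.14, 0.0, 1.446]
ft_force: [7.2, -3.1, -3.0]
opening: 0.188
grip_force: 30.0
```

>>> step_arm(
  increments=[
    {"slide": [0.0015,0,0],"roll": 0},
    {"slide": [0.003,0,0],"roll": 0},
    {"slide": [0.004,0,0],"roll": 0},
    {"slide": [0.004,0,0],"roll": 0},
  ],
)

```text
t: 14.85
eef_pos: [604.2, 14.8, 49.7]
tcp_rot: [3.14, 0.004, 1.446]
ft_force: [2.6, -24.6, -2.4]
opening: 0.186
grip_force: 30.0
```

The stop is reached at 24.6 N after 136 mm of travel, as expected. Releasing and rising.

>>> step_arm(
  increments=[
    {"slide": [-0.002,0,0],"roll": 0},
    {"slide": [-0.002,0,0],"roll": 0},
    {"slide": [-0.002,0,0],"roll": 0},
    {"slide": [-0.002,0,0],"roll": 0},
  ],
  fingers=0.5,
)

```text
t: 15.35
eef_pos: [603.4, 16.4, 49.6]
tcp_rot: [-3.141, 0.0, 1.446]
ft_force: [-0.1, 0.9, -1.1]
opening: 0.486
grip_force: 0.0
```

>>> step_arm(
  increments=[
    {"slide": [0,0,-0.015],"roll": 0},
    {"slide": [0,0,-0.04],"roll": 0},
    {"slide": [0,0,-0.07],"roll": 0},
    {"slide": [0,0,-0.08],"roll": 0},
    {"slide": [0,0,-0.08],"roll": 0},
  ],
)

```text
t: 15.98
eef_pos: [603.6, 16.1, 130.2]
tcp_rot: [3.14, 0.0, 1.446]
ft_force: [0.2, -0.1, 0.2]
opening: 0.5
grip_force: 0.0
```

```bash
python3 - <<'E'
from h import *
np.set_printoptions(precision=1,suppress=True)
go(488,-22,100,1.446)
for n in ("top","side","wrist"):
    c=imaging.read_camera(n)
    if n=="side": save(c,"s2",(130,130,320,270),4)
    for k,z in dict(carriage_nest=34,heel_brown=34,carriage_grip=79,button_top=63).items():
        for q in mark_of(n,k)[:1]: print(n,k,round(q["confidence"],2),np.array(q["uv"]),at_z(c,q["uv"],z)[:2])
    W=cloud(c); b=c["color"].astype(int); R=(b[...,0]>100)&(b[...,1]<70)&(b[...,2]<70)&(abs(W[...,2]-63)<5)&(np.hypot(W[...,0]-488,W[...,1]+22)<40)
    if R.sum()>20: print("button",W[R].mean(0),cv2.minAreaRect(W[R][:,:2].astype(np.float32)))
E
```

```text
t 15.97 at [603.6  16.1 130.2] rot [3.1 0.  1.4] -> slide [-0.1 -0.1  0. ] roll -0.0 rows>= 2.0
top heel_brown 0.91 [353.2 215.1] [ 412.2 -366. ]
top button_top 0.55 [233.3 186.6] [488.9 -19. ]
button [488.9 -22.3  63.1] ((489.3536682128906, -22.22010040283203), (36.415836334228516, 35.94071578979492), 45.93052291870117)
side carriage_nest 0.57 [180.6 219.3] [622.  134.9]
side heel_brown 0.72 [182.3 221.1] [611.2 137.7]
side carriage_grip 0.89 [212.9 190. ] [612.5   4.3]
side button_top 0.48 [250.2 204.2] [485.6 -27.2]
button [481.8 -16.6  62.3] ((481.297119140625, -16.79491424560547), (29.783655166625977, 32.973655700683594), 88.90531921386719)
wrist carriage_grip 0.89 [263.  209.2] [603.   14.8]
wrist button_top 0.6 [130.9 259.4] [483.8 -22.7]
button [495.5  -7.   60.6] ((490.4073486328125, -7.948850631713867), (11.669913291931152, 36.02521896362305), 82.23406219482422)
```

View pics/s2.png

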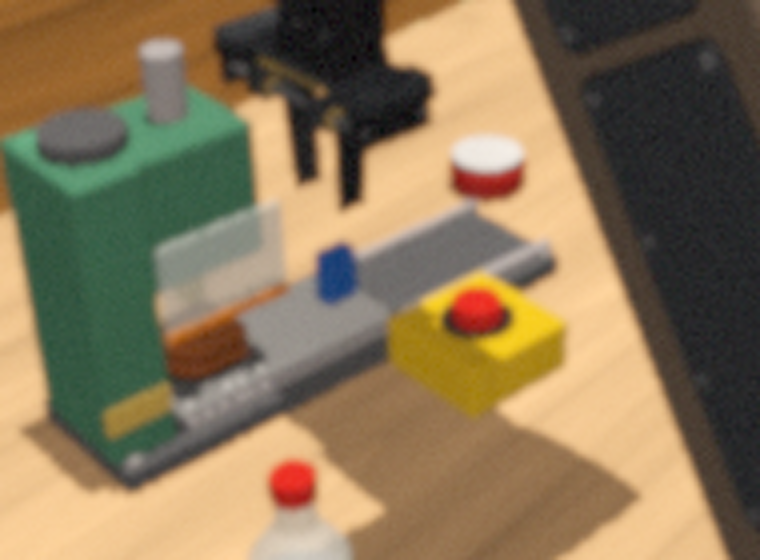

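The side view shows the heel (205,348) on the carriage under the head, with the guard's orange edge above it, the blue grip (336,272) forward, and the red button (478,310) free. Moving over the button at (488.5,−22) with the fingers shut.

>>> step_arm(
  increments=[
    {"slide": [-0.013,-0.027,0],"roll": 0},
    {"slide": [-0.026,-0.055,0],"roll": 0},
    {"slide": [-0.04,-0.083,0],"roll": 0},
    {"slide": [-0.052,-0.1095,0.0],"roll": 0},
    {"slide": [-0.052,-0.1095,0.03],"roll": 0},
  ],
  fingers=0.0,
)

```text
t: 17.35
eef_pos: [488.0, -22.4, 101.0]
tcp_rot: [3.138, 0.0, 1.445]
ft_force: [0.8, 0.6, -0.5]
opening: 0.04
grip_force: 0.0
```

>>> step_arm(
  increments=[
    {"slide": [0,0,0.01],"roll": 0},
    {"slide": [0,0,0.02],"roll": 0},
    {"slide": [0,0,0.03],"roll": 0},
    {"slide": [0,0,0.03],"roll": 0},
  ],
)

```text
t: 17.85
eef_pos: [488.2, -21.8, 69.1]
tcp_rot: [-3.141, 0.0, 1.446]
ft_force: [-0.2, -0.5, -0.3]
opening: 0.005
grip_force: 0.0
```

>>> step_arm(
  increments=[
    {"slide": [0,0,0.003],"roll": 0},
    {"slide": [0,0,0.006],"roll": 0},
    {"slide": [0,0,0.009],"roll": 0},
    {"slide": [0,0,0.01],"roll": 0},
    {"slide": [0,0,0.01],"roll": 0},
  ],
)

```text
t: 18.48
eef_pos: [488.5, -22.0, 59.7]
tcp_rot: [3.141, 0.0, 1.446]
ft_force: [-0.5, 0.7, 3.1]
opening: 0.004
grip_force: 1.3
```

>>> step_arm(
  increments=[
    {"slide": [0,0,0.0015],"roll": 0},
    {"slide": [0,0,0.0025],"roll": 0},
    {"slide": [0,0,0.003],"roll": 0},
  ],
)

```text
t: 18.85
eef_pos: [488.6, -21.9, 56.8]
tcp_rot: [3.141, 0.0, 1.446]
ft_force: [-0.8, -0.3, 9.1]
opening: 0.003
grip_force: 4.2
```

>>> step_arm(
  increments=[
    {"slide": [0,0,-0.0002],"roll": 0},
    {"slide": [0,0,-0.0002],"roll": 0},
    {"slide": [0,0,-0.0002],"roll": 0},
    {"slide": [0,0,-0.0002],"roll": 0},
  ],
)

```text
t: 19.35
eef_pos: [488.5, -21.9, 57.1]
tcp_rot: [3.141, 0.0, 1.446]
ft_force: [-0.2, 0.0, 7.7]
opening: 0.005
grip_force: 4.1
```

7.7 N at 57.1 mm is inside the step (4–9 N), so the button is at its first click. Holding.

>>> step_arm(
  increments=[
    {"slide": [0,0,0],"roll": 0},
    {"slide": [0,0,0],"roll": 0},
    {"slide": [0,0,0],"roll": 0},
    {"slide": [0,0,0],"roll": 0},
    {"slide": [0,0,0],"roll": 0},
  ],
)

```text
t: 19.98
eef_pos: [488.6, -22.0, 57.2]
tcp_rot: [3.141, 0.0, 1.446]
ft_force: [-0.7, 0.3, 8.1]
opening: 0.004
grip_force: 4.1
```

>>> step_arm(
  increments=[
    {"slide": [0,0,0],"roll": 0},
    {"slide": [0,0,0],"roll": 0},
    {"slide": [0,0,0],"roll": 0},
    {"slide": [0,0,0],"roll": 0},
    {"slide": [0,0,0],"roll": 0},
  ],
)

```text
t: 20.6
eef_pos: [488.6, -21.9, 57.2]
tcp_rot: [3.141, 0.0, 1.446]
ft_force: [-0.6, 0.2, 8.2]
opening: 0.005
grip_force: 4.1
```

```bash
python3 - <<'E'
from h import *
c=imaging.read_camera("side"); save(c,"s3",(130,130,320,270),4)
E
```

```text
(no output)
```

View pics/s3.png

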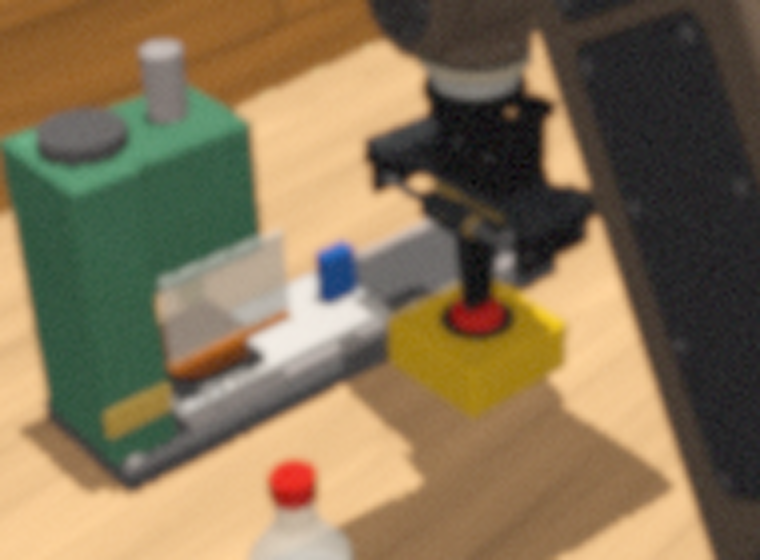

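The guard is down: its orange edge has dropped to about (225,345) in front of the heel, and the fingers are on the button at (478,310). Striking now.

>>> step_arm(
  increments=[
    {"slide": [0,0,0.003],"roll": 0},
    {"slide": [0,0,0.006],"roll": 0},
    {"slide": [0,0,0.0075],"roll": 0},
    {"slide": [0,0,0.0075],"roll": 0},
    {"slide": [0,0,0.0075],"roll": 0},
  ],
)

```text
t: 21.28
eef_pos: [489.0, -22.0, 50.9]
tcp_rot: [3.139, 0.0, 1.446]
ft_force: [-4.4, 0.9, 28.1]
opening: 0.006
grip_force: 14.2
```

Bottomed at 50.9 mm (12 mm of travel) with 28 N. Releasing and rising.

>>> step_arm(
  increments=[
    {"slide": [0,0,-0.01],"roll": 0},
    {"slide": [0,0,-0.03],"roll": 0},
    {"slide": [0,0,-0.07],"roll": 0},
    {"slide": [0,0,-0.11],"roll": 0},
    {"slide": [0,0,-0.11],"roll": 0},
  ],
)

```text
t: 21.9
eef_pos: [489.2, -22.0, 161.4]
tcp_rot: [3.137, 0.0, 1.446]
ft_force: [-0.2, 0.2, 0.3]
opening: 0.004
grip_force: 0.0
```

>>> step_arm(
  increments=[
    {"slide": [0,0,0],"roll": 0},
    {"slide": [0,0,0],"roll": 0},
    {"slide": [0,0,0],"roll": 0},
    {"slide": [0,0,0],"roll": 0},
  ],
)

```text
t: 22.4
eef_pos: [488.2, -21.9, 158.8]
tcp_rot: [-3.141, 0.0, 1.446]
ft_force: [0.2, -0.2, 0.5]
opening: 0.006
grip_force: 0.0
```

```bash
python3 - <<'E'
from h import *
c=imaging.read_camera("side"); save(c,"s4",(130,130,320,270),4)
E
```

```text
(no output)
```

View pics/s4.png

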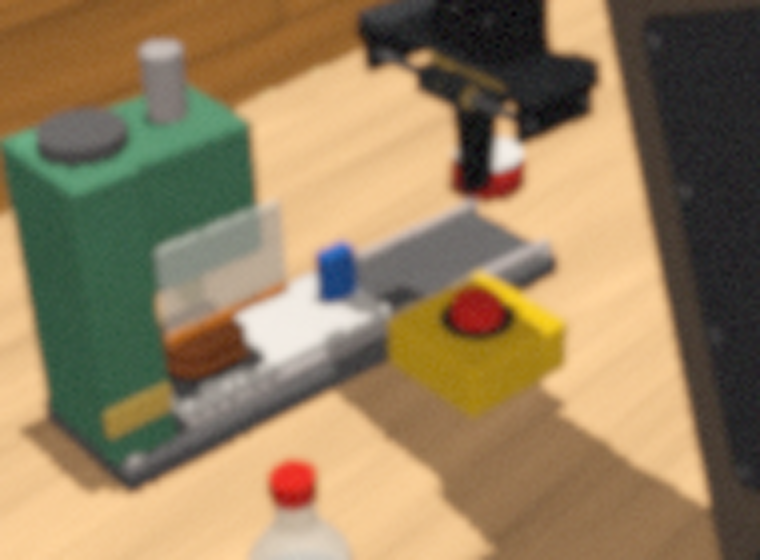

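The guard is up again, the button (478,310) has sprung back, the heel (205,345) and carriage are in place under the head, and the robot is clear. Handing in.

```bash
python3 -c "
from h import *
print(env.job_done())"
```

```text
the job is handed in; nothing more can be done
None
```

The job is handed in, result not reported: the leftmost brown heel was set in the nest, the carriage slid home, the button held at its first click with the guard down, the stamp struck at full press, and the button released with the arm clear.

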